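Close up the pin box: inner flap down, then cover shut

TASK

Close the grey parts box on the bench: first push its upright inner flap down until it lies flat over the pins, then push the cover over until it is fully shut. Push only on the outer faces with your fingers, never pinching them or touching their black-lined inner faces, and leave the box and everything else standing where it is, picking nothing up.

Things in the scene. Friction and masses are not known exactly. Their poses are not given: they have to be found in the camera images.
- box: loose but heavy (3.5 kg) grey open parts box half full of brass pins, 200 (x) x 220 (y) x 75 mm high, walls 6 mm. Origin: centre of its underside; z up, its y axis points from the flap's wall to the cover's wall, both hinges run along its x axis. The flap's hinge is inside the -y wall, the cover's hinge on the +y wall. Inside, 35 mm from the middle towards the cover's wall, a partition ends 25 mm below the rim; the pins lie on the flap's side of it
- flap (a joint): angle of the inner flap, rad: 0 = folded down flat inside the box over the pins (it then lies 15 mm below the rim), 1.57 = upright; stop at 1.65. A 4 mm aluminium sheet, 170 mm along the hinge, 125 mm from hinge to free edge. Stiff hinge: it stays where it is left and takes about 1 N at the free edge to move, also in the last bit
- flap_hinge (a point): middle of the flap's hinge line, at box (0, -98, 58) mm; does not move in the box
- flap_edge (a point): middle of the flap's free edge on its outer face (the face turned away from the cover when upright, the upper face when folded down)
- flap_lining: thin black rubber sheet 154 x 110 mm on the flap's inner face (turned towards the cover when upright, the underside when down); not to be touched; its origin lies at the flap's hinge
- cover (a joint): angle of the hinged cover, rad: 0 = fully shut on the rim, 1.57 = upright; starts leaning back past upright; stop at 2.0. A grey plate 206 mm along the hinge, 226 mm from hinge to free edge, 8 mm thick, with a 12 mm lip and a 12 mm finger tab at the free edge. Stiff hinge: it stays where it is left and does not fall; it takes 1 to 3 N at the free edge to move, also in the last bit
- cover_hinge (a point): middle of the cover's hinge line, at box (0, 112, 77) mm; does not move in the box
- cover_edge (a point): middle of the cover's free edge on its outer face (the face turned away from the flap when open, the top when shut)
- cover_lining: thin black rubber sheet 170 x 190 mm on the cover's inner face; not to be touched; its origin lies at the cover's hinge
- collar: loose brass ring, 40 mm across, 26 mm high, standing in the box's open compartment; origin: centre of its underside
- oil_bottle: loose white bottle, 48 mm across, 120 mm high, standing close outside the wall with the flap; origin: centre of its underside
- spool: loose steel spool, 44 mm across, 40 mm high, beside the box; origin: centre of its underside
- jar: loose amber jar, 56 mm across, 70 mm high, beside the box; origin: centre of its underside
- screwdriver: loose screwdriver lying on the bench
- pin_bin: loose open blue bin of pins, 170 x 130 x 55 mm; origin: centre of its underside
- bowl: loose green bowl, 120 mm across, 50 mm high; origin: centre of its underside
Things that resemble listed ones, but are neither listed nor needed, are in the scene too. Of the things that look like the jar, the largest one is meant. Leave any white look-alike of the pin_bin alone.

How it is judged:
On the way, in this order (a step that is already met when the one before it is completed fails the run):
1. the flap lies flat in the box while the cover still stands open (value of joint flap below 0.06 rad and value of joint cover above 1.2 rad), for 0.2 s.
2. the cover is fully shut over the flap (value of joint cover below 0.035 rad and value of joint flap below 0.06 rad), for 0.2 s.
At the end, for the whole second after the job is handed in: The flap is down (below 0.06 rad) and the cover shut over it (below 0.035 rad, 8 mm at its edge); the box stands flat, and it and every bystander are at rest within 30 mm of where they started (all of step 2 and angle between box's own z axis and vertical below 0.03 rad and distance of each of box, collar, oil_bottle, spool, jar, screwdriver, pin_bin, bowl from where it was at the start of the episode below 0.03 m and linear speed of each of box, collar, oil_bottle, spool, jar, screwdriver, pin_bin, bowl below 0.02 m/s); the robot touches nothing.
It fails at once if the cover was swung over (below 1.2 rad) before the flap lay flat (value of joint cover below 1.2 rad and value of joint flap above 0.15 rad).
It fails at once if the flap or cover was pinched or touched on its black inner face (over 3 N from the fingers) (contact force between the fingers and flap_lining above 3 N or contact force between the fingers and cover_lining above 3 N).
It fails at once if the box was lifted, tipped or shifted (over 15 mm up, 0.15 rad, 30 mm) (height (world z) of box above 0.015 m or angle between box's own z axis and vertical above 0.15 rad or distance of box from where it was at the start of the episode above 0.03 m).
It fails at once if a bystander was lifted or shifted by more than 30 mm (distance of any of collar, oil_bottle, spool, jar, screwdriver, pin_bin, bowl from where it was at the start of the episode above 0.03 m).
It also fails if it takes over 61 s, if anything falls off the work surface, if the arm or the gripper's body presses on something with over 40 N, if the wrist force passes 120 N, or if a joint passes its speed limit or range.

ROBOT

A 6-joint arm with a two-finger parallel gripper is mounted at the origin on the work surface. World frame = base frame: x ahead of the robot, y to its left, z up, the work surface at z = 0. Lengths are in m, angles in rad, forces in N, time in s.
With the tool pointing down it reaches from about 0.375 to 0.975 m from the base axis. Payload 3.8 kg.
Tool frame: the origin (TCP) lies at the very end of the fingers, on their centre line; the grasp point (between the pads) lies 19 mm behind it (r.grip_depth is the distance from the TCP to the grasp point, in m); z points along the fingers, y is the line along which they close (so a half turn about z gives the same grasp; the last joint's range is limited). The gripper opens to 88 mm and grips with 3 to 60 N. Pads are 18 mm wide; open, the fingers measure 123 mm over their backs; the gripper's body (75 mm by 187 mm) begins 45 mm behind the grasp point.
Start: joints at [-1.307, 0.264, 1.604, -0, 1.274, -0.037], TCP at [0.2, -0.645, 0.239] pointing down, gripper open.
Joint ranges: [-2.63, 2.63], [-0.94, 2.18], [0.31, 2.57], [-1.31, 4.45], [0, 2.66], [-2.55, 2.55]. Speed limits (rad/s): [2.57, 2.57, 3.14, 3.14, 3.14, 3.14].

INTERFACE

Orientations are given as a 3x3 rotation matrix whose columns are the frame's x, y, z axes.
In Python, from bench import r, vision, workorder, recognise, silhouettes gives the robot as it stands.
- The arm moves only by the shell command python3 -m pendant 'ROWS' [FORCE]. ROWS is JSON, one flat list of numbers, 5 for each row, row after row: the finger opening in mm, from 0 to 88.1, then the shift along the tool's x, y, z in mm, then the turn about the tool's z in rad. In form: [fingers, tx, ty, tz, spin, fingers, tx, ty, tz, spin, ...]. A call has exactly 8 rows; each row shifts and turns the commanded pose from where the row before left it, along the tool's axes as they then stand; what a row does not reach is not made up. A row lasts 1/12 s, in which the tool goes at most 41.7 mm and 7.16 degrees, less where a joint would pass 70% of its speed; a pose out of reach is approached as far as the arm can. A call is refused whole if a number of a shift passes 41.7 or a number of a turn 0.125, either way. A call with a gripper value outside its range is refused whole. The fingers move at their own pace and stop on an object; FORCE is the grip in N (left out, the last holds). Time passes only in rows, so rows that do not move let the fingers close, or fill a call up. It gives the time, the measured TCP pose, the force, the opening and the grip force at its end, in the units of the state.
- r.sense(): the state, without advancing time (a new reading comes with each control period).
- vision.snapshot(name): name is "side" or "top" or "wrist"; returns the picture (384x512x3 uint8, blue, green, red); there is no depth.
- vision.get_calibration(name): a dict with "K" (3x3 intrinsics, pixels), "world_to_cam" (4x4, takes a point from world to camera coordinates); the wrist camera has in their place "mount" (4x4, takes a point from camera to tool coordinates, whose origin is the TCP and whose axes are the flange's). Camera axes: x right, y down, z forward; pixel columns grow to the right and rows downward; lengths in m; the calibration is good to about 2 mm. A picture is of the moment at which its call begins: read the wrist's pose just before it. get_calibration takes no time and is no camera call.
- workorder.close_job(): hands the job in; it is judged then, once.
Trained networks look in the newest picture that a camera, given by its name, has taken for a name from the list of things; names that differ only in an ending like _2 or _b are one class to them, and where a whole thing is asked for, a point or a joint stands for the part that bears it (a point fixed in the world has none). Each returns a list of dicts, best first, with "p" (0 to 1); they miss things now and then, are a little off and sometimes report something else, mostly with a low value. They report only what shows in the picture. A call takes as long as a camera call. They do not tell look-alikes from the thing itself.
- recognise(camera, thing): "bbox" ([left, top, right, bottom] in pixels, round what is visible of it).
- silhouettes(camera, thing): "region" (384x512 bool, what is visible of it) and "bbox" ([left, top, right, bottom] in pixels, round what is visible of it).
The state is a dict: "clock": time; "joint_pos": joint angles; "qvel": joint speeds; "effort": joint torques, N m; "tcp_pos": TCP position; "ee_rot": TCP orientation; "force": force on the tool from outside, world axes, zero at the start; "moment": the same for the moment, N m; "gripper_width": opening from 0.0 (shut) to 1.0 (fully open); "grip_force": force on a finger pad.
Only numpy, scipy, OpenCV 4.12 (cv2) and the standard library are available. Lean on these libraries where they do the work, as an engineer would, in place of code of your own. Each camera call takes 0.05 s, during which the arm holds its last target. There are 200 camera calls.

## Working session

There is one attempt and no reset: what is moved stays moved. The work goes in short steps, Python scripts to look and compute and a shell command to move; the robot and the scene stay as the last step left them, time stands still between calls to the robot, and variables do not carry over. Pictures are saved under pics/ and viewed, at most 10 in all, crops included, and the job is handed in when it is done.

```bash
mkdir -p pics; ls; cat > h.py <<'E'
import numpy as np, cv2
from bench import r, vision, workorder, recognise, silhouettes
E
python3 - <<'E'
from h import *
a=vision.snapshot("side");b=vision.snapshot("top")
cv2.imwrite("pics/s.png",cv2.resize(a,(800,600)));cv2.imwrite("pics/t.png",cv2.resize(b,(800,600)))
s=r.sense();print(s["clock"],s["tcp_pos"],s["ee_rot"])
for c in("side","top"):
  k=vision.get_calibration(c);print(c,np.array(k["K"]).round(1),np.array(k["world_to_cam"]).round(3))
  for t in("box","flap","cover","oil_bottle","flap_lining","cover_lining","jar","spool"):
    print(t,[(x["bbox"],round(x["p"],2)) for x in recognise(c,t)])
E
```

```text
pics
0.1 [ 0.1998283  -0.64407462  0.23754891] [[ 9.55102205e-01  2.96276053e-01 -5.27238297e-04]
 [ 2.96276516e-01 -9.55100322e-01  1.89740158e-03]
 [ 5.85891842e-05 -1.96842076e-03 -9.99998061e-01]]
side [[382.3   0.  255.9]
 [  0.  382.3 189.2]
 [  0.    0.    1. ]] [[-0.934 -0.357 -0.012  0.506]
 [-0.236  0.642 -0.729  0.218]
 [ 0.268 -0.678 -0.684  0.838]
 [ 0.     0.     0.     1.   ]]
box [([167.0, 128.3, 326.9, 257.3], 0.57)]
flap [([271.8, 125.0, 324.7, 193.5], 0.95)]
cover [([168.9, 126.4, 259.9, 236.0], 0.63)]
oil_bottle [([295.8, 132.5, 303.9, 141.1], 0.42)]
flap_lining [([275.6, 133.4, 319.7, 189.6], 0.59)]
cover_lining [([274.4, 125.7, 325.0, 192.9], 0.39)]
jar [([164.0, 171.7, 180.9, 190.7], 0.8), ([143.0, 181.2, 163.6, 207.7], 0.71)]
spool [([246.9, 151.7, 258.8, 167.7], 0.66)]
top [[410.5   0.  255.5]
 [  0.  410.5 192. ]
 [  0.    0.    1. ]] [[-1.30e-02 -1.00e+00 -4.00e-03 -1.80e-02]
 [-9.85e-01  1.40e-02 -1.72e-01  5.82e-01]
 [ 1.72e-01  1.00e-03 -9.85e-01  1.01e+00]
 [ 0.00e+00  0.00e+00  0.00e+00  1.00e+00]]
box [([165.8, 112.6, 328.4, 270.3], 0.75)]
flap [([289.6, 198.5, 328.5, 261.1], 0.56), ([294.9, 252.5, 293.9, 256.7], 0.26)]
cover [([165.3, 115.3, 248.0, 223.4], 0.97), ([288.1, 198.0, 324.2, 260.8], 0.42), ([313.9, 166.0, 335.6, 187.7], 0.32), ([340.9, 210.0, 355.7, 233.0], 0.31)]
oil_bottle [([337.9, 211.8, 357.4, 234.0], 0.95)]
flap_lining [([291.7, 200.9, 321.6, 258.1], 0.42)]
cover_lining [([179.2, 123.1, 246.7, 221.2], 0.84), ([72.8, 189.4, 119.4, 233.5], 0.37)]
jar [([273.0, 130.3, 291.8, 152.7], 0.97), ([257.9, 100.0, 275.5, 120.9], 0.73), ([233.6, 94.6, 248.5, 115.5], 0.7)]
spool [([177.0, 122.1, 245.5, 220.3], 0.58), ([316.8, 166.6, 334.8, 187.4], 0.51), ([168.6, 109.6, 332.4, 271.1], 0.37)]
```

View pics/s.png

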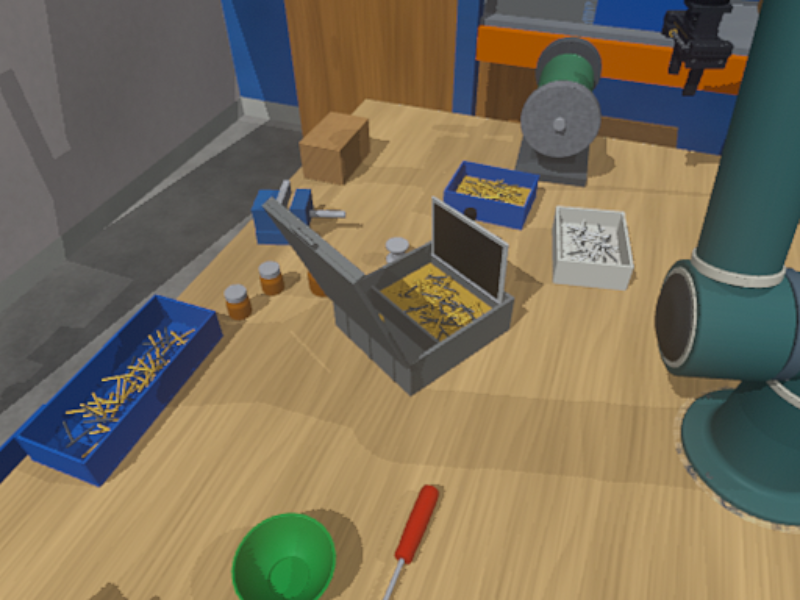

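View pics/t.png

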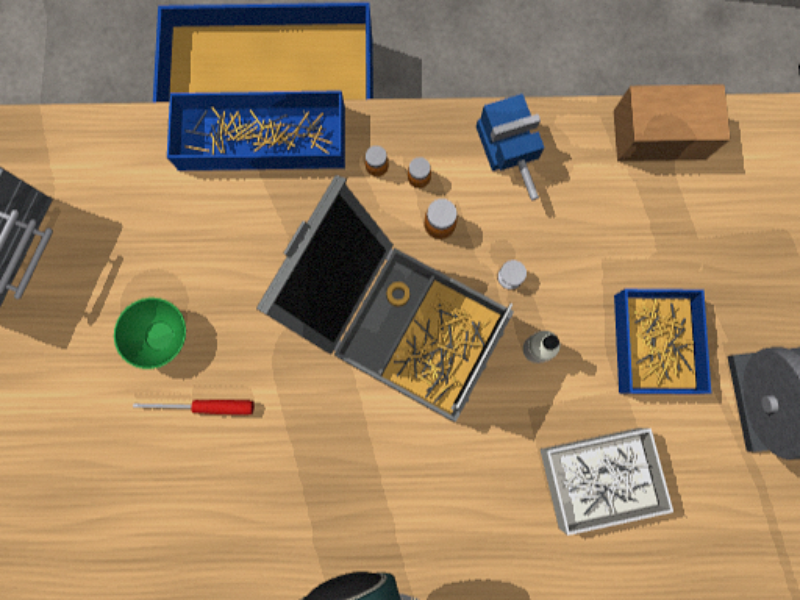

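The side view (800 px scale) shows the cover leaning back, around (330,260), and the flap upright at (470,245). In the top view the box is centred near (425,330). Its rim corners are (391,247), (335,352), (456,418) and (511,305), and the oil bottle is at (542,347). Next I'll fit the pose.

```bash
cat > geo.py <<'E'
from h import *
def proj(c,P):
    k=vision.get_calibration(c);W=np.array(k["world_to_cam"]);q=np.atleast_2d(P)@W[:3,:3].T+W[:3,3]
    q=q@np.array(k["K"]).T;return q[:,:2]/q[:,2:]
def b2w(p,P):
    P=np.atleast_2d(P)/1000;c,s=np.cos(p[2]),np.sin(p[2])
    return np.c_[p[0]+c*P[:,0]-s*P[:,1],p[1]+s*P[:,0]+c*P[:,1],P[:,2]]
def cov(t,x=103,rho=226,h=4):return [[s*x,112-rho*np.cos(t)+h*np.sin(t),77+rho*np.sin(t)+h*np.cos(t)] for s in(-1,1)]
def flp(t,x=85,rho=125,h=2):return [[s*x,-98+rho*np.cos(t)-h*np.sin(t),58+rho*np.sin(t)+h*np.cos(t)] for s in(-1,1)]
def rim():return [[s*100,u*110,75] for s,u in((1,1),(-1,1),(-1,-1),(1,-1))]
E
python3 - <<'E'
from geo import *
from scipy.optimize import least_squares
f=.64
T=np.array([[391,247],[335,352],[456,418],[511,305]])*f
S=np.array([[412,390-32],[511,293]])*f
f1=lambda p:(proj("top",b2w(p,rim()))-T).ravel()
p=least_squares(f1,[.6,0,-.5]).x;print(p,f1(p).round(1))
tc=least_squares(lambda t:(proj("top",b2w(p,cov(t[0])))-np.array([[260,309],[343,179]])*f).ravel(),[1.8]);print("cover",tc.x,tc.fun)
# box +x -> image up (right end first listed: -x)
tf=least_squares(lambda t:(proj("side",b2w(p,flp(t[0])))-np.array([[506,240],[433,200]])*f).ravel(),[1.57]);print("flap",tf.x,tf.fun)
tc=least_squares(lambda t:(proj("side",b2w(p,cov(t[0])))-np.array([[366,275],[264,200]])*f).ravel(),[1.8]);print("cover side",tc.x,tc.fun)
np.save("p.npy",p)
for c in("side","top"):
  im=vision.snapshot(c)
  for Q in(rim(),flp(tf.x[0])+flp(tf.x[0],rho=0)[::-1],cov(tc.x[0])+cov(tc.x[0],rho=0)[::-1],[[s*100,u*110,0] for s,u in((1,1),(-1,1),(-1,-1),(1,-1))]):
    cv2.polylines(im,[proj(c,b2w(p,Q)).round().astype(int)],True,(0,0,255),1)
  im=im[80:280,150:380];globals()[c]=cv2.resize(im,None,fx=1.7,fy=1.7)
cv2.imwrite("pics/o.png",np.hstack([side,top]))
# bottle top at z=.12, px top (547,342)/800 scale
def back(c,uv,z):return least_squares(lambda q:(proj(c,[[q[0],q[1],z]])-uv).ravel(),[.6,0]).x
w=back("top",np.array([549,342])*f,.12);c,s=np.cos(p[2]),np.sin(p[2]);d=w-p[:2];print("bottle",w,"in box",(c*d[0]+s*d[1])*1e3,(-s*d[0]+c*d[1])*1e3)
E
```

```text
[ 0.52886139 -0.06381451 -0.49024505] [-0.  -1.3 -1.3  0.8  0.5 -0.1  0.7  0.4]
cover [1.87741516] [ 1.66400903  2.78846236 -2.26939159 -1.97485137]
flap [1.54042412] [ 0.66578755  0.78115526 -2.20247355 -3.82786353]
cover side [1.88391417] [-1.62698769  0.45387135  1.9319856  -0.40869737]
bottle [ 0.5011546  -0.25365921] in box 64.94346524508111 -180.5298460202968
```

View pics/o.png

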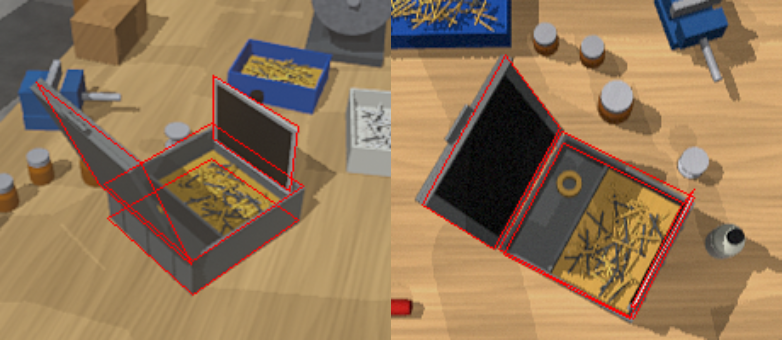

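The overlay fits: flap about 1.55 rad, cover about 1.88 rad, and the bottle at box (65,-180), below the height I'll push at. Next I'll raise the arm and turn the tool so tool x = box y and tool y = box x.

```bash
cat > st.py <<'E'
# st.py [bx by z mm]: state in box frame (tool along box axes), delta in current tool axes, angles
import sys
from geo import *
p=np.load("p.npy");s=r.sense();t=np.array(s["tcp_pos"]);R=np.array(s["ee_rot"])
c,n=np.cos(p[2]),np.sin(p[2]);B=np.array([[c,-n,0],[n,c,0],[0,0,1]]);o=np.r_[p[:2],0]
yaw=np.arctan2(R[1,0],R[0,0])
print("t",round(s["clock"],2),"box mm",(B.T@(t-o)*1e3).round(1),"spin needed",round(yaw-(p[2]+np.pi/2),3),"F box",(B.T@s["force"]).round(1),"w",round(s["gripper_width"],2),"q",np.round(s["joint_pos"],2))
if len(sys.argv)>3:
    g=o+B@(np.array([float(x) for x in sys.argv[1:4]])/1e3)
    print("delta tool mm",(R.T@(g-t)*1e3).round(1))
E
python3 -m pendant '[0,0,0,-40,0, 0,0,0,-40,0, 0,0,0,-40,0, 0,0,0,-40,0, 0,0,0,0,-0.12, 0,0,0,0,-0.12, 0,0,0,0,-0.12, 0,0,0,0,-0.12]' 20
python3 -m pendant '[0,0,0,0,-0.12, 0,0,0,0,-0.12, 0,0,0,0,-0.06, 0,0,0,0,0, 0,0,0,0,0, 0,0,0,0,0, 0,0,0,0,0, 0,0,0,0,0]'
python3 st.py -20 -140 300
```

```text
clock: 1.67
tcp_pos: [0.2, -0.6448, 0.3993]
ee_rot: [[0.706, 0.708, 0.0], [0.708, -0.706, -0.001], [-0.0, 0.001, -1.0]]
force: [0.6, -0.1, 0.2]
gripper_width: 0.418
grip_force: 0.0
clock: 2.33
tcp_pos: [0.2, -0.6447, 0.3987]
ee_rot: [[0.471, 0.882, 0.0], [0.882, -0.471, 0.0], [0.0, 0.0, -1.0]]
force: [-0.1, 0.4, 0.5]
gripper_width: 0.008
grip_force: 0.0
t 2.33 box mm [ -16.6 -667.3  398.7] spin needed -0.0 F box [-0.3  0.3  0.5] w 0.01 q [-1.31  0.21  1.38  0.    1.55 -0.82]
delta tool mm [527.3  -3.6  98.7]
```

```bash

python3 -m pendant '[0,40,0,0,0, 0,40,0,0,0, 0,40,0,0,0, 0,40,0,0,0, 0,40,0,0,0, 0,40,0,0,0, 0,40,0,0,0, 0,40,0,0,0]' |head -2
python3 -m pendant '[0,40,0,0,0, 0,40,0,0,0, 0,40,0,0,0, 0,40,0,0,0, 0,40,0,0,0, 0,7,-4,30,0, 0,0,0,30,0, 0,0,0,30,0]' |head -2
python3 st.py -20 -140 300
python3 - <<'E'
from h import *
a=vision.snapshot("side");b=vision.snapshot("top")
cv2.imwrite("pics/a.png",np.hstack([cv2.resize(x[60:280,150:380],None,fx=1.7,fy=1.7) for x in(a,b)]))
E
```

```text
clock: 3.0
tcp_pos: [0.351, -0.3605, 0.3989]
clock: 3.67
tcp_pos: [0.4454, -0.1766, 0.3087]
t 3.67 box mm [ -20.6 -138.8  308.7] spin needed 0.003 F box [ 0.4 -0.1 -0.6] w 0.0 q [-0.43 -0.15  1.91  0.    1.38  0.06]
delta tool mm [-1.2  0.5  8.7]
```

View pics/a.png

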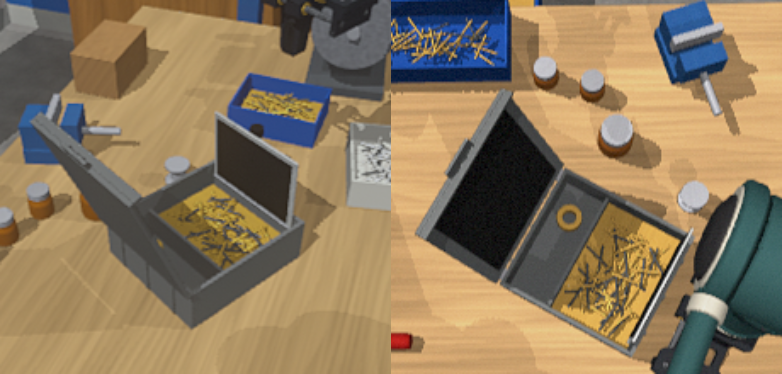

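The view is clear: the tool hovers behind the flap's outer face and the bottle stays below the tool path. Next I'll descend and push the flap down along its arc.

```bash

python3 -m pendant '[0,0,0,39,0, 0,0,0,39,0, 0,0,0,39,0, 0,0,0,39,0, 0,0,0,0,0, 0,14,0,0,0, 0,14,0,0,0, 0,0,0,0,0]' |head -2; python3 st.py
python3 -m pendant '[0,14,0,1,0, 0,14,0,1,0, 0,12,0,4,0, 0,11,0,5,0, 0,10,0,7,0, 0,10,0,8,0, 0,8,0,9,0, 0,8,0,10,0]' |head -2;python3 st.py
python3 -m pendant '[0,5,0,11,0, 0,5,0,12,0, 0,2,0,8,0, 0,1,0,8,0, 0,0,0,4,0, 0,0,0,2,0, 0,0,0,0,0, 0,0,0,0,0]' |head -2;python3 st.py
```

```text
clock: 4.43
tcp_pos: [0.4604, -0.153, 0.1562]
t 4.43 box mm [ -18.5 -110.9  156.2] spin needed 0.0 F box [-0.5  0.1 -0.1] w 0.0 q [-0.37 -0.03  2.09  0.    1.08  0.12]
clock: 5.1
tcp_pos: [0.4989, -0.0757, 0.1069]
t 5.1 box mm [-20.8 -24.5 106.9] spin needed 0.001 F box [ 0.9  0.3 -0.5] w 0.0 q [-0.2   0.07  2.09 -0.    0.98  0.29]
clock: 5.77
tcp_pos: [0.5047, -0.0652, 0.0628]
t 5.77 box mm [-20.6 -12.5  62.8] spin needed -0.0 F box [ 0.  -0.3 -0.3] w 0.0 q [-0.18  0.13  2.12 -0.    0.89  0.31]
```

```bash

python3 -m pendant '[0,0,0,1,0, 0,0,0,1,0, 0,0,0,1,0, 0,0,0,0,0, 0,0,0,0,0, 0,0,0,0,0, 0,0,0,0,0, 0,0,0,0,0]' |head -1; python3 st.py
python3 -m pendant '[0,0,0,1,0, 0,0,0,1,0, 0,0,0,0,0, 0,0,0,0,0, 0,0,0,0,0, 0,0,0,0,0, 0,0,0,0,0, 0,0,0,0,0]' |head -1; python3 st.py
python3 - <<'E'
from h import *
a=vision.snapshot("side");b=vision.snapshot("top")
cv2.imwrite("pics/b.png",np.hstack([cv2.resize(x[60:280,150:380],None,fx=1.7,fy=1.7) for x in(a,b)]))
E
```

```text
clock: 6.43
t 6.43 box mm [-20.2 -12.3  60.4] spin needed 0.0 F box [ 0.4 -1.5  5.7] w 0.01 q [-0.18  0.14  2.12 -0.    0.89  0.31]
clock: 7.1
t 7.1 box mm [-20.1 -12.2  60.1] spin needed 0.0 F box [-5.7 -3.7 18.4] w 0.01 q [-0.18  0.14  2.12 -0.    0.89  0.31]
```

View pics/b.png

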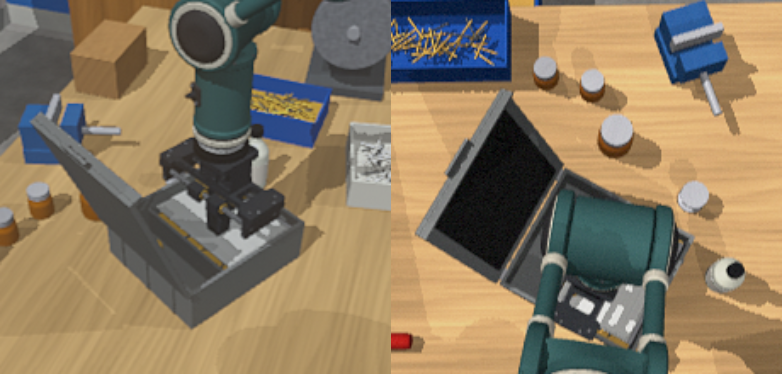

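The flap lies flat at its stop, with 18 N of press and the box unmoved. Next I'll lift straight up, cross over the cover, and come down behind its outer face.

```bash

python3 -m pendant '[0,0,0,-35,0, 0,0,0,-41,0, 0,0,0,-41,0, 0,0,0,-41,0, 0,0,0,-41,0, 0,0,0,-41,0, 0,0,0,-41,0, 0,0,0,-39,0]' |head -1; python3 st.py -45 235 370
python3 -m pendant '[0,40,-4,0,0, 0,40,-4,0,0, 0,40,-4,0,0, 0,40,-4,0,0, 0,40,-4,0,0, 0,40,-4,0,0, 0,7,-1,0,0, 0,0,0,0,0]' |head -1; python3 st.py -45 235 270
python3 - <<'E'
from h import *
a=vision.snapshot("side");b=vision.snapshot("top")
cv2.imwrite("pics/c.png",np.hstack([cv2.resize(x[60:280,150:380],None,fx=1.7,fy=1.7) for x in(a,b)]))
E
```

```text
clock: 7.87
t 7.87 box mm [-21.3 -12.3 379.6] spin needed 0.0 F box [ 1.2 -0.8  0.1] w 0.01 q [-0.18 -0.11  1.75  0.    1.5   0.31]
delta tool mm [247.3 -23.6   9.7]
clock: 8.53
t 8.53 box mm [-47.  237.  375.9] spin needed 0.004 F box [-0.9 -0.2 -0.1] w 0.0 q [0.23 0.11 1.53 0.   1.5  0.72]
delta tool mm [ -1.8   2.3 105.9]
```

View pics/c.png

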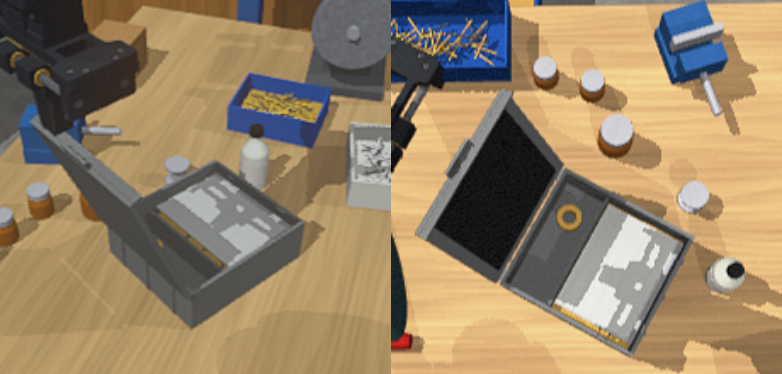

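The flap lies flat and the cover is still open, with the tool behind it and its outer face clear. Next I'll descend and make contact.

```bash

python3 -m pendant '[0,0,2,35,0, 0,0,0,35,0, 0,0,0,36,0, 0,0,0,0,0, 0,-15,0,0,0, 0,-12,0,0,0, 0,-10,0,0,0, 0,0,0,0,0]' |head -1; python3 st.py
python3 -m pendant '[0,-10,0,0,0, 0,-10,0,0,0, 0,-10,0,0,0, 0,-10,0,0,0, 0,-10,0,0,0, 0,-10,0,0,0, 0,-10,0,0,0, 0,0,0,0,0]' |head -1; python3 st.py
python3 - <<'E'
from h import *
a=vision.snapshot("side");b=vision.snapshot("top")
cv2.imwrite("pics/d.png",np.hstack([cv2.resize(x[60:280,150:380],None,fx=1.7,fy=1.7) for x in(a,b)]))
E
```

```text
clock: 9.3
t 9.3 box mm [-42.3 196.5 275.9] spin needed -0.002 F box [ 0.1 -0.4  0.7] w 0.01 q [ 0.18  0.09  1.73 -0.    1.31  0.67]
clock: 9.97
t 9.97 box mm [-44.1 125.3 271.1] spin needed -0.001 F box [-0.5  0.4  0.7] w 0.0 q [ 0.08  0.02  1.83 -0.    1.3   0.57]
```

View pics/d.png

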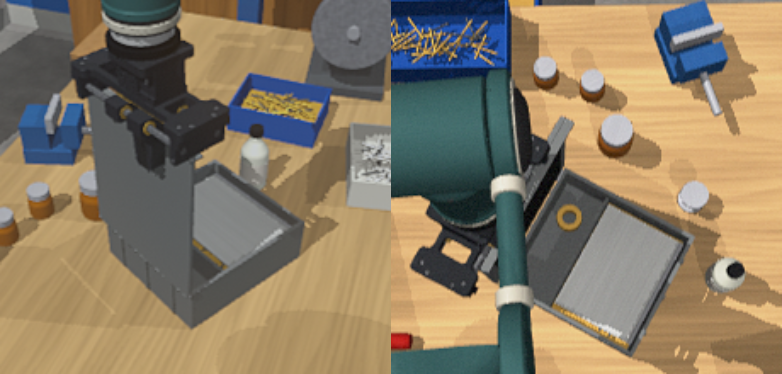

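```bash

python3 -m pendant '[0,-13,0,1,0, 0,-13,0,1,0, 0,-12,0,2,0, 0,-12,0,2,0, 0,-12,0,4,0, 0,-12,0,4,0, 0,-12,0,5,0, 0,-11,0,5,0]' |head -1; python3 st.py
python3 -m pendant '[0,-10,0,7,0, 0,-10,0,7,0, 0,-10,0,8,0, 0,-11,0,8,0, 0,-8,0,9,0, 0,-8,0,10,0, 0,-8,0,10,0, 0,-7,0,10,0]' |head -1; python3 st.py
python3 -m pendant '[0,-6,0,11,0, 0,-5,0,11,0, 0,-5,0,12,0, 0,-5,0,12,0, 0,-3,0,12,0, 0,-3,0,12,0, 0,-1,0,10,0, 0,-1,0,7,0]' |head -1; python3 st.py
```

```text
clock: 10.73
t 10.73 box mm [-44.   29.1 247. ] spin needed -0.0 F box [-1.9  2.7 -0.6] w 0.01 q [-0.08 -0.07  1.95 -0.    1.26  0.41]
clock: 11.4
t 11.4 box mm [-44.  -42.2 177.5] spin needed 0.0 F box [-0.8  0.5  1. ] w 0.0 q [-0.22 -0.07  2.08 -0.    1.13  0.27]
clock: 12.07
t 12.07 box mm [-44.3 -70.6  90.1] spin needed 0.0 F box [0.4 0.8 0.8] w 0.01 q [-0.28  0.02  2.18  0.    0.94  0.21]
```

Now I'll press down gently until the force rises.

```bash

python3 -m pendant '[0,0,0,1,0, 0,0,0,1,0, 0,0,0,1,0, 0,0,0,1,0, 0,0,0,0,0, 0,0,0,0,0, 0,0,0,0,0, 0,0,0,0,0]' |head -1; python3 st.py
python3 -m pendant '[0,0,0,1,0, 0,0,0,1,0, 0,0,0,1,0, 0,0,0,0,0, 0,0,0,0,0, 0,0,0,0,0, 0,0,0,0,0, 0,0,0,0,0]' |head -1; python3 st.py
```

```text
clock: 12.73
t 12.73 box mm [-43.5 -70.2  88. ] spin needed 0.0 F box [-0.5  1.   1. ] w 0.01 q [-0.28  0.02  2.18  0.    0.94  0.21]
clock: 13.4
t 13.4 box mm [-43.5 -70.3  85.4] spin needed 0.0 F box [-2.  -0.4  5.6] w 0.01 q [-0.28  0.03  2.18 -0.    0.93  0.21]
```

```bash

python3 -m pendant '[0,0,0,1,0, 0,0,0,1,0, 0,0,0,0,0, 0,0,0,0,0, 0,0,0,0,0, 0,0,0,0,0, 0,0,0,0,0, 0,0,0,0,0]' |head -1; python3 st.py
```

```text
clock: 14.07
t 14.07 box mm [-43.4 -70.3  85.2] spin needed 0.0 F box [-7.6 -1.4 19.7] w 0.01 q [-0.28  0.03  2.18 -0.    0.93  0.21]
```

It has hit a hard stop at z = 85 mm (77 + 8), so the cover is shut. I'll lift clear and check.

```bash

python3 -m pendant '[0,0,0,-10,0, 0,0,0,-30,0, 0,0,0,-40,0, 0,0,0,-40,0, 0,0,0,-40,0, 0,0,0,-40,0, 0,0,0,-40,0, 0,0,0,0,0]' |head -1; 
python3 -m pendant '[0,-40,0,0,0, 0,-40,0,0,0, 0,-40,0,0,0, 0,-40,0,0,0, 0,-40,0,0,0, 0,-40,0,0,0, 0,0,0,0,0, 0,0,0,0,0]' |head -1; python3 st.py
python3 - <<'E'
from geo import *
p=np.load("p.npy");o=[]
for c in("side","top"):
  x=vision.snapshot(c)
  cv2.polylines(x,[proj(c,b2w(p,cov(0,h=8)+[[103,112,85],[-103,112,85]])).round().astype(int)],True,(0,0,255),1)
  o.append(cv2.resize(x[60:280,150:380],None,fx=1.7,fy=1.7))
cv2.imwrite("pics/e.png",np.hstack(o))
E
```

```text
clock: 14.73
clock: 15.4
t 15.4 box mm [ -44.1 -312.1  322.2] spin needed -0.005 F box [-0.2  0.2 -0.6] w 0.0 q [-0.8  -0.18  1.91  0.    1.41 -0.31]
```

View pics/e.png

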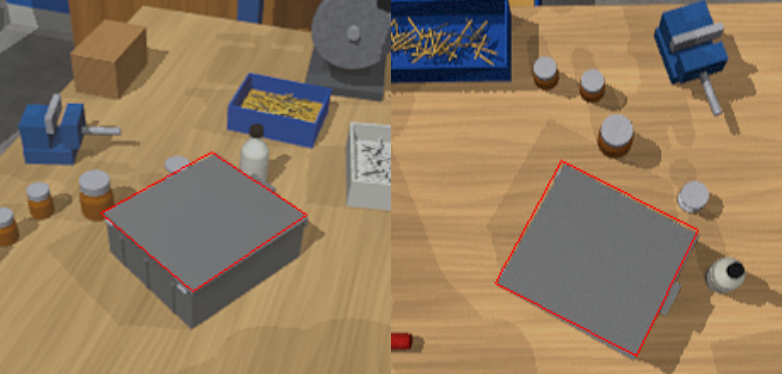

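The cover's outline matches the shut model in both views, the neighbouring things stand where they were, and the arm is clear.

```bash
python3 -c "
from h import *
print(workorder.close_job())"
```

```text
the job is handed in; nothing more can be done
None
```

The flap was pushed flat, then the cover fully shut; the final pictures show the box and the things around it in place, and the job is handed in (no verdict was returned).

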